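Tighten the clamp knob of a free-spinning centrifuge rotor

ROBOT

A 7-joint arm with a two-finger parallel gripper is mounted at the origin on a cart in front of the work surface, level with it; the furniture and walls round the work are solid. World frame = base frame: x ahead of the robot, y to its left, z up, the work surface at z = 0. Lengths are in m, angles in degrees, forces in N, time in s.
With the tool pointing down it reaches from about 0.425 to 0.875 m from the base axis. Payload 8.4 kg.
Tool frame: the origin (TCP) lies midway between the tips of the shut fingers; the grasp point (between the pads) lies 19 mm behind it; z points along the fingers, y is the line along which they close (so a half turn about z gives the same grasp; the last joint's range is limited). The gripper opens to 87 mm and grips with 3 to 60 N. Pads are 19 mm wide; open, the fingers measure 117 mm over their backs; the gripper's body (75 mm by 190 mm) begins 51 mm behind the grasp point.
Start: joints at [-80.054, 19.091, 2.286, 83.961, -0.768, 76.965, -3.352], TCP at [0.175, 0.626, 0.223] pointing down, gripper open.
Joint ranges: [-147.57, 147.57], [-21.85, 119.76], [-74.77, 79.35], [14.55, 137.4], [-85.83, 265.84], [4.83, 119.75], [-152.11, 152.11]. Speed limits (degrees/s): [127.2, 127.2, 159.86, 159.86, 180, 180, 180].

INTERFACE

Orientations are given as [roll, pitch, yaw] about the fixed x, y, z axes, in that order (R = Rz(yaw) Ry(pitch) Rx(roll)).
In Python, from workcell import readout, snapshot, get_calibration, manip gives the robot as it stands.
- The arm moves only by the tool drive_tool, never from a script. Its argument "series" is a list of rows, each a list of 3 entries, a list of its own where there are three numbers: the shift along the tool's x, y, z in m, then the turn about the tool's z in degrees, then the gripper's target within -1 to 1 (shut at 1, half-way at 0, fully open at -1). In form: [[[dx, dy, dz], turn, jaw], ...]. A call has exactly 5 rows; each row is the pose to reach, as a shift and turn from the pose commanded when the call began, along the tool's axes at that moment; what a row does not reach only later rows make up. A row lasts 1/10 s, in which the tool goes at most 50 mm and 8.59 degrees, less where a joint would pass 70% of its speed; a pose out of reach is approached as far as the arm can. A call with a gripper value outside its range is refused whole. The fingers move at their own pace and stop on an object; "squeeze" is the grip in N (left out, the last holds). Time passes only in rows, so rows that repeat a pose let the fingers close, or fill a call up. It gives the time, the measured TCP pose, the force, the opening and the grip force at its end, in the units of the state.
- readout.sense(): the state, without advancing time (a new reading comes with each control period).
- snapshot(name): name is "scene" or "top" or "wrist"; returns the picture (384x512x3 uint8, red, green, blue); there is no depth.
- get_calibration(name): a dict with "fx", "fy", "cx", "cy" (pixels), "D" ([k1, k2, p1, p2, k3] as OpenCV has them; the pictures are not rectified), "xyz" and "orientation" of the camera in the world; the wrist camera has in their place "T_tool_cam" (4x4, takes a point from camera to tool coordinates, whose origin is the TCP and whose axes are the flange's). Camera axes: x right, y down, z forward; pixel columns grow to the right and rows downward; lengths in m; the calibration is good to about 2 mm. A picture is of the moment at which its call begins: read the wrist's pose just before it. get_calibration takes no time and is no camera call.
- manip.job_done(): hands the job in; it is judged then, once.
The state is a dict: "time": time; "q": joint angles; "joint_velocities": joint speeds; "joint_torque": joint torques, N m; "eef_pos": TCP position; "eef_rot": TCP orientation; "force": force on the tool from outside, world axes, zero at the start; "wrist_torque": the same for the moment, N m; "gripper_width": finger opening in m; "finger_force": force on a finger pad.
Only numpy, scipy, OpenCV 4.12 (cv2) and the standard library are available. Lean on these libraries where they do the work, as an engineer would, in place of code of your own. Each camera call takes 0.05 s, during which the arm holds its last target. There are 200 camera calls.

TASK

Tighten the black clamp knob on the blue rotor lid of the small white bench centrifuge, clockwise seen from above: the rotor and lid spin along uselessly unless you press the knob down onto the lock teeth below while you turn it. When the clamp bites, the steel ring under the knob begins to be dragged along: stop when its yellow pointer stands in the green field, never in the red, then let go so that the rotor springs back up, and leave the things around it standing where they are.

Things in the scene. Friction and masses are not known exactly. Their poses are not given: they have to be found in the camera images.
- spinner: White bench centrifuge, fixed to the trolley, with an open round drum 158 mm across, rim 78 mm above the trolley top. In it the rotor with its blue lid, 134 mm across, flat, its top 86 mm above the trolley top. Origin: centre of the underside, on the rotor's axis, z up; a control block (90 mm wide, 42 mm high) sticks out to 95 mm from the axis toward this body's -x.
- knob_grip (a point): On the axis of the knob at the height to grip, 28 mm above the blue lid, 114 mm above the trolley top while the rotor is up. The knob: black, upright, fluted cylinder, 50 mm in diameter, side from 6 to 46 mm above the lid (92 to 132 mm above the trolley top). z up, turns with the knob. Grip it firmly (about 40 N) at any yaw, to press and to turn.
- tension_ring (a joint): Turn of the steel ring (72 mm across, 2.5 mm thick, flat on the lid under the knob) relative to the lid, rad, clockwise from above. Stays 0 until the clamp bites, then follows the knob and stays where it is left. Green field 0.1 to 0.6, red above. The knob needs 1.4 to 2.3 rad of turn on the lid, differently each time, before it bites: 0.15 N m until then, about 0.45 N m from there on.
- ring_pointer (a point): Tip of the yellow pointer on the ring, 43 mm from the axis, 2 mm above the lid.
- green_middle (a point): Middle of the green field painted on the lid, 50 mm from the axis (field 25 mm long, 14 mm wide; the red field follows it clockwise, a white tick before it shows the ring's start). Turns with the rotor.
- rotor (a joint): Turn of the rotor with its lid about its upright axis, rad, counter-clockwise from above positive; no stops, almost no friction (0.004 N m).
- rotor_press (a joint): Travel of rotor, lid and knob downward, m: 0 up on the spring, 0.008 fully down; about 2.5 N to start, 8 N at the bottom. 12 teeth under the rotor (30 degrees apart) meet 3 fixed ones at 0.0015; below that the rotor cannot turn beyond up to 25 degrees of play. Tooth on tooth, it stops at 0.0015 and may slip round: press on while turning until it drops in deeper.
- bottle_6: Bystander, loose: white medicine bottle with a white cap and orange band, 44 mm across, 119 mm tall; origin: centre of its underside, z up.
- bottle_5: Bystander, loose: dark medicine bottle with white cap, 50 mm across, 143 mm tall; origin: centre of its underside, z up.
- vial_1: Bystander, loose: small vial with dark cap, 29 mm across, 74 mm tall; origin: centre of its underside, z up.
- vial_2: Bystander, loose: small vial with dark cap, 29 mm across, 74 mm tall; origin: centre of its underside, z up.
- dropper_2: Bystander, loose: slim white dropper bottle, 29 mm across, 120 mm tall; origin: centre of its underside, z up.
- tape_roll: Bystander, loose: roll of tape lying flat, 69 mm across, 25 mm tall; origin: centre of its underside, z up.

How it is judged:
By the outcome, as a careful person would: the job done as asked, in the order asked, and still so for the second after the job is handed in, with the robot touching nothing.
It also fails if it takes over 72 s, if anything falls off the work surface, if the arm or the gripper's body presses on something with over 40 N, if the wrist force passes 120 N, or if a joint passes its speed limit or range.

## Working session

There is one attempt and no reset: what is moved stays moved. The work goes in short steps, Python scripts to look and compute and a tool call to move; the robot and the scene stay as the last step left them, time stands still between calls to the robot, and variables do not carry over. Pictures are saved under pics/ and viewed, at most 10 in all, crops included, and the job is handed in when it is done.

Besides the shell and the picture viewer there is one more tool, called after "Call:" as name(argument=value, ...), one argument or row to a line, values as JSON. drive_tool: Moves the arm, as the interface text tells. Its arguments: {"type":"object","properties":{"series":{"type":"array","items":{"type":"array"}},"squeeze":{"type":"number"}},"required":["series"]}

```bash
mkdir -p pics; python3 - <<'E'
from workcell import readout, snapshot, get_calibration
import cv2, numpy as np
s=readout.sense(); print({k:np.round(v,3).tolist() for k,v in s.items()})
for n in("scene","top","wrist"):
    print(n,get_calibration(n))
a=snapshot("scene");b=snapshot("top")
cv2.imwrite("pics/scene0.png",a[:,:,::-1]);cv2.imwrite("pics/top0.png",cv2.resize(b[:,:,::-1],(768,576)))
E
```

```text
{'time': 0.0, 'q': [-80.054, 19.133, 2.284, 84.014, -0.767, 76.966, -3.353], 'joint_velocities': [-0.025, -0.023, 0.055, -0.002, -0.043, 0.106, 0.014], 'joint_torque': [0.0, -65.637, 1.335, -40.379, -0.06, 0.045, 0.0], 'eef_pos': [0.175, 0.625, 0.222], 'eef_rot': [-179.903, 0.007, 164.369], 'force': [-0.749, 0.694, -0.133], 'wrist_torque': [-0.004, 0.028, 0.025], 'finger_force': 0.0, 'gripper_width': 0.087}
scene {'fx': 448.3666088917985, 'fy': 448.3666088917985, 'cx': 248.98180041619423, 'cy': 194.58645744555446, 'D': array([-0.18004313,  0.        ,  0.        ,  0.        ,  0.        ]), 'xyz': array([ 0.33859305, -0.37692124,  0.81494265]), 'orientation': array([-1.43729249e+02, -2.65982725e-02, -2.54137769e+01])}
top {'fx': 485.2839370608738, 'fy': 485.2839370608738, 'cx': 254.9799029063667, 'cy': 194.66245723178406, 'D': array([0.07185969, 0.        , 0.        , 0.        , 0.        ]), 'xyz': array([0.36671954, 0.11587017, 1.13858841]), 'orientation': array([-1.68360651e+02, -1.26548156e-01, -9.12589308e+01])}
wrist {'fx': 323.5757140815196, 'fy': 323.5757140815196, 'cx': 259.06796809209806, 'cy': 189.07599044595602, 'D': array([0.00261212, 0.        , 0.        , 0.        , 0.        ]), 'T_tool_cam': array([[-1.21639075e-03, -9.66262797e-01, -2.57555289e-01,
         7.12767063e-02],
       [ 9.99998257e-01, -1.54018753e-03,  1.05545215e-03,
         6.94002033e-04],
       [-1.41652760e-03, -2.57553557e-01,  9.66262986e-01,
        -1.61385490e-01],
       [ 0.00000000e+00,  0.00000000e+00,  0.00000000e+00,
         1.00000000e+00]])}
```

View pics/scene0.png

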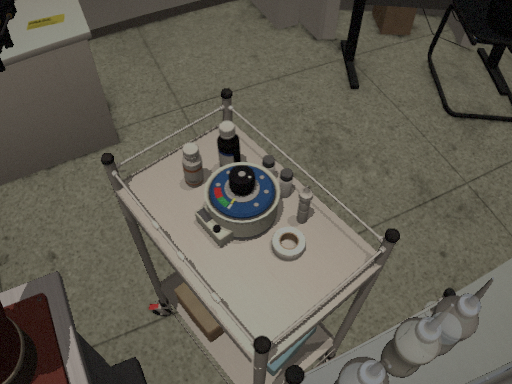

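View pics/top0.png

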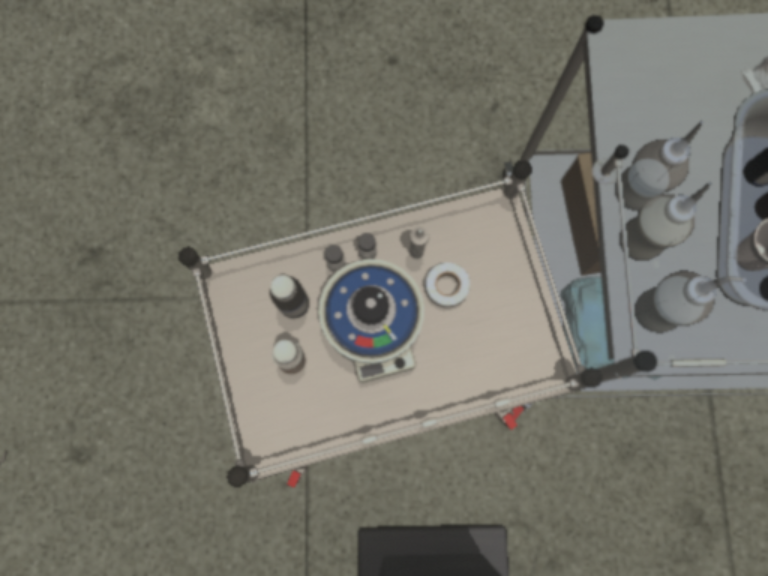

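The pictures show the centrifuge with its knob at about (371,303) in the enlarged top view and (242,177) in the scene view. The green field is at (381,342) with red beside it at (364,342). Bottles, vials and tape stand around it.

```bash
cat > h.py <<'E'
from workcell import readout, snapshot, get_calibration
import cv2, numpy as np
from scipy.spatial.transform import Rotation as R
def cam(n,s=None):
    c=get_calibration(n);K=np.array([[c['fx'],0,c['cx']],[0,c['fy'],c['cy']],[0,0,1]])
    if n=='wrist':
        T=np.eye(4);T[:3,:3]=R.from_euler('xyz',s['eef_rot'],degrees=True).as_matrix();T[:3,3]=s['eef_pos']
        T=T@c['T_tool_cam'];return K,c['D'],T[:3,:3],T[:3,3]
    return K,c['D'],R.from_euler('xyz',c['orientation'],degrees=True).as_matrix(),c['xyz']
def ray(n,px,z,s=None):
    K,D,Rm,t=cam(n,s);p=cv2.undistortPoints(np.array([[px]],float),K,D)[0,0]
    d=Rm@np.array([p[0],p[1],1]);return t+d*(z-t[2])/d[2]
def proj(n,P,s=None):
    K,D,Rm,t=cam(n,s);return cv2.projectPoints(((np.atleast_2d(P)-t)@Rm),np.zeros(3),np.zeros(3),K,D)[0][:,0]
E
python3 - <<'E'
from h import *
f=lambda x,y,z:print(np.round(ray('top',(x/1.5,y/1.5),z),4))
f(370,303,.132);f(372,311,.086);f(371,311,.078)
print('green');f(382,341,.086);f(364,342,.086);f(391,334,.088)
print('bottles',);f(284,284,.143);f(287,352,.119);f(334,254,.074);f(367,241,.074);f(419,233,.12)
print('scene',ray('scene',(241.5,172),.132),ray('scene',(242,192),.086))
b=snapshot('top');c=b[130:260,170:330];cv2.imwrite('pics/tc.png',cv2.resize(c[:,:,::-1],(800,650))[:600])
E
```

```text
[0.5585 0.127  0.132 ]
[0.5553 0.1248 0.086 ]
[0.5567 0.1263 0.078 ]
green
[0.5106 0.1111 0.086 ]
[0.5097 0.1373 0.086 ]
[0.5203 0.0978 0.088 ]
bottles
[0.5861 0.2465 0.143 ]
[0.4936 0.2448 0.119 ]
[0.646  0.1805 0.074 ]
[0.6652 0.1304 0.074 ]
[0.6627 0.0541 0.12  ]
scene [0.56427422 0.13154776 0.132     ] [0.55846256 0.11799423 0.086     ]
```

Call:
drive_tool(
  series=[
    [[-0.04,-0.03,-0.01],0,-1],
    [[-0.08,-0.06,-0.02],0,-1],
    [[-0.12,-0.09,-0.02],0,-1],
    [[-0.16,-0.12,-0.02],0,-1],
    [[-0.2,-0.15,-0.02],0,-1],
  ],
)

```text
time: 0.65
eef_pos: [0.327, 0.4273, 0.2425]
eef_rot: [180.0, -0.0, 164.4]
force: [0.4, 0.2, -0.0]
gripper_width: 0.087
finger_force: 0.0
```

Call:
drive_tool(
  series=[
    [[-0.04,-0.03,0],-5,-1],
    [[-0.08,-0.06,0],-10,-1],
    [[-0.12,-0.09,0],-15,-1],
    [[-0.16,-0.12,0],-20,-1],
    [[-0.2,-0.15,0],-25,-1],
  ],
)

```text
time: 1.15
eef_pos: [0.4791, 0.2289, 0.2427]
eef_rot: [180.0, 0.0, -170.4]
force: [1.0, 0.4, 0.3]
gripper_width: 0.0872
finger_force: 0.0
```

```bash
cat > st.py <<'E'
from h import *
import sys
s=readout.sense();print({k:np.round(s[k],4).tolist() for k in('time','q','eef_pos','eef_rot','force','wrist_torque','gripper_width','finger_force')})
def to(x,y,z):
    Rm=R.from_euler('xyz',s['eef_rot'],degrees=True).as_matrix();print('shift',np.round(Rm.T@(np.array([x,y,z])-s['eef_pos']),4))
if len(sys.argv)>3: to(*map(float,sys.argv[1:4]))
E
python3 st.py .5565 .126 .222
```

```text
{'time': 1.15, 'q': [-50.1706, 4.22, 21.0913, 99.7391, -1.5762, 76.3096, 70.8206], 'eef_pos': [0.4791, 0.2289, 0.2427], 'eef_rot': [179.9808, 0.0123, -170.4205], 'force': [0.9689, 0.3833, 0.3026], 'wrist_torque': [0.0944, -0.0282, 0.0189], 'gripper_width': 0.0872, 'finger_force': 0.0}
shift [-0.0592 -0.1144  0.0206]
```

Call:
drive_tool(
  series=[
    [[-0.015,-0.028,0.0],-8,-1],
    [[-0.03,-0.057,0],-16,-1],
    [[-0.045,-0.085,0],-24,-1],
    [[-0.059,-0.114,0],-32,-1],
    [[-0.059,-0.114,0],-40,-1],
  ],
)

```text
time: 1.65
eef_pos: [0.557, 0.1228, 0.2424]
eef_rot: [-179.9, -0.1, -130.7]
force: [-0.9, 0.2, -0.3]
gripper_width: 0.0871
finger_force: 0.0
```

```bash
python3 - <<'E'
import runpy
runpy.run_path('st.py')
from h import *
s=readout.sense();a=snapshot('wrist');cv2.imwrite('pics/w1.png',cv2.resize(a[:,:,::-1],(768,576)))
for z in(.132,.086):print(proj('wrist',[.5565,.126,z],s)*1.5)
E
```

```text
{'time': 1.65, 'q': [-39.0685, 9.3402, 25.0881, 94.7772, -3.9181, 76.7751, 125.9551], 'eef_pos': [0.557, 0.1228, 0.2424], 'eef_rot': [-179.8891, -0.0716, -130.6695], 'force': [-0.8712, 0.1687, -0.334], 'wrist_torque': [0.0513, 0.1007, 0.0423], 'gripper_width': 0.0871, 'finger_force': 0.0}
[[390.92681016 282.67665839]]
[[390.62680228 265.09973927]]
```

View pics/w1.png

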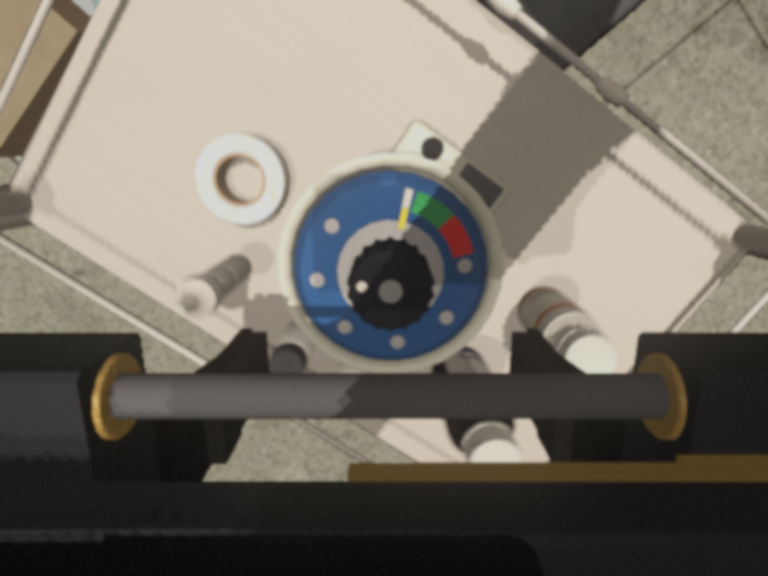

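Knob centre at about (391,287), lid centre (390,264), in line with my predicted (391,283) and (391,265). The pointer is at (403,218) on the white tick, with green at (433,208) and red at (457,237).

```bash
python3 st.py .5570 .1265 .095 | tail -1
```

```text
shift [-1.800e-03  1.000e-04  1.473e-01]
```

Call:
drive_tool(
  series=[
    [[-0.002,0,0.03],0,-1],
    [[-0.002,0,0.06],0,-1],
    [[-0.002,0,0.09],0,-1],
    [[-0.002,0,0.12],0,-1],
    [[-0.002,0,0.147],0,-1],
  ],
)

```text
time: 2.2
eef_pos: [0.5556, 0.1301, 0.094]
eef_rot: [180.0, -0.0, -130.8]
force: [0.2, 0.6, -0.2]
gripper_width: 0.0869
finger_force: 0.0
```

Call:
drive_tool(
  series=[
    [[0,0,0],0,0.4],
    [[0,0,0],0,0.6],
    [[0,0,0],0,1],
    [[0,0,0],0,1],
    [[0,0,0],0,1],
  ],
  squeeze=45,
)

```text
time: 2.7
eef_pos: [0.5576, 0.1293, 0.0969]
eef_rot: [-179.9, 0.1, -130.7]
force: [5.6, -5.7, 1.6]
gripper_width: 0.0548
finger_force: 4.5
```

```bash
python3 - <<'E'
import runpy
runpy.run_path('st.py')
from h import *
a=snapshot('wrist');b=snapshot('scene')[120:270,150:350]
cv2.imwrite('pics/w2.png',np.vstack([cv2.resize(a[:,:,::-1],(400,300)),cv2.resize(b[:,:,::-1],(400,300))]))
E
```

```text
{'time': 2.7, 'q': [-37.8536, 16.4444, 23.8788, 104.6685, -7.5615, 60.2791, 128.2455], 'eef_pos': [0.5576, 0.1293, 0.0969], 'eef_rot': [-179.8926, 0.1244, -130.6528], 'force': [5.6374, -5.6506, 1.6056], 'wrist_torque': [-1.2778, -1.5376, -0.0123], 'gripper_width': 0.0548, 'finger_force': 4.5322}
```

View pics/w2.png

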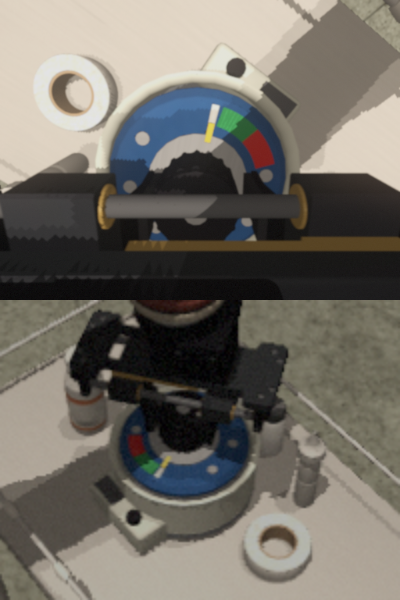

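The knob lies between the fingers (wrist crop (200,180)). One pad touches first because the tool is slightly off along -y, so I'll shift and let it close.

Call:
drive_tool(
  series=[
    [[0,-0.001,0],0,1],
    [[0,-0.002,0],0,1],
    [[0,-0.002,0],0,1],
    [[0,-0.002,0],0,1],
    [[0,-0.002,0],0,1],
  ],
  squeeze=45,
)

```text
time: 3.3
eef_pos: [0.5594, 0.1276, 0.0965]
eef_rot: [-179.9, 0.1, -130.7]
force: [4.7, -3.5, 3.3]
gripper_width: 0.0494
finger_force: 44.8
```

```bash
python3 st.py
```

```text
{'time': 3.3, 'q': [-37.6664, 16.6268, 23.9332, 104.5116, -7.6314, 60.2727, 128.4812], 'eef_pos': [0.5594, 0.1276, 0.0965], 'eef_rot': [-179.8687, 0.1132, -130.6727], 'force': [4.662, -3.5363, 3.3363], 'wrist_torque': [-0.5053, -1.0458, -0.0124], 'gripper_width': 0.0494, 'finger_force': 44.8305}
```

Call:
drive_tool(
  series=[
    [[0,-0.001,0.003],0,1],
    [[0,-0.002,0.006],0,1],
    [[0,-0.002,0.009],0,1],
    [[0,-0.002,0.011],0,1],
    [[0,-0.002,0.011],0,1],
  ],
)

```text
time: 3.8
eef_pos: [0.5609, 0.1277, 0.0884]
eef_rot: [-180.0, 0.2, -130.6]
force: [-8.2, -3.2, 37.0]
gripper_width: 0.0493
finger_force: 45.0
```

```bash
python3 st.py
```

```text
{'time': 3.8, 'q': [-37.3473, 17.3125, 23.8094, 104.7423, -8.1594, 59.392, 129.0137], 'eef_pos': [0.5609, 0.1277, 0.0884], 'eef_rot': [-179.9794, 0.2335, -130.6331], 'force': [-8.227, -3.1587, 37.0329], 'wrist_torque': [-0.4093, 2.1987, 0.027], 'gripper_width': 0.0493, 'finger_force': 44.9679}
```

Call:
drive_tool(
  series=[
    [[0.001,0.001,-0.001],5,1],
    [[0.002,0.001,-0.0015],10,1],
    [[0.002,0.001,-0.0015],15,1],
    [[0.002,0.001,-0.0015],20,1],
    [[0.002,0.001,-0.0015],25,1],
  ],
)

```text
time: 4.3
eef_pos: [0.5598, 0.1275, 0.0887]
eef_rot: [180.0, 0.3, -155.8]
force: [1.3, 1.0, 19.0]
gripper_width: 0.049
finger_force: 45.0
```

```bash
python3 st.py
```

```text
{'time': 4.3, 'q': [-40.8546, 17.4816, 27.938, 105.1661, -9.5296, 59.2938, 105.0409], 'eef_pos': [0.5598, 0.1275, 0.0887], 'eef_rot': [179.9684, 0.3497, -155.7872], 'force': [1.29, 1.0113, 19.0175], 'wrist_torque': [0.3449, -0.3852, 0.16], 'gripper_width': 0.049, 'finger_force': 44.9703}
```

Call:
drive_tool(
  series=[
    [[0,0,0],8,1],
    [[0,0,0],16,1],
    [[0,0,0],24,1],
    [[0,0,0],32,1],
    [[0,0,0],40,1],
  ],
)

```text
time: 4.8
eef_pos: [0.56, 0.1281, 0.0887]
eef_rot: [179.7, 0.3, 164.1]
force: [3.1, 2.8, 17.9]
gripper_width: 0.0492
finger_force: 45.0
```

```bash
python3 st.py
```

```text
{'time': 4.8, 'q': [-46.5192, 18.4532, 34.8599, 105.4058, -12.2748, 59.4982, 67.2847], 'eef_pos': [0.56, 0.1281, 0.0887], 'eef_rot': [179.7104, 0.251, 164.1132], 'force': [3.0855, 2.7727, 17.85], 'wrist_torque': [0.6973, -0.6054, 0.1809], 'gripper_width': 0.0492, 'finger_force': 44.9615}
```

Total 65° so far. Next 15°, then small steps.

Call:
drive_tool(
  series=[
    [[0,0,0],4,1],
    [[0,0,0],8,1],
    [[0,0,0],12,1],
    [[0,0,0],16,1],
    [[0,0,0],16,1],
  ],
)

```text
time: 5.3
eef_pos: [0.5602, 0.1282, 0.0887]
eef_rot: [179.6, 0.2, 148.3]
force: [3.5, 2.9, 19.1]
gripper_width: 0.0491
finger_force: 45.0
```

```bash
python3 st.py
```

```text
{'time': 5.3, 'q': [-48.8715, 18.9854, 37.7981, 105.494, -13.5172, 59.6144, 52.5405], 'eef_pos': [0.5602, 0.1282, 0.0887], 'eef_rot': [179.639, 0.1815, 148.2991], 'force': [3.4778, 2.8701, 19.0535], 'wrist_torque': [0.7415, -0.876, -0.0389], 'gripper_width': 0.0491, 'finger_force': 44.9676}
```

Call:
drive_tool(
  series=[
    [[0,0,0],3,1],
    [[0,0,0],6,1],
    [[0,0,0],9,1],
    [[0,0,0],12,1],
    [[0,0,0],12,1],
  ],
)

```text
time: 5.8
eef_pos: [0.5603, 0.1283, 0.0887]
eef_rot: [179.6, 0.1, 136.3]
force: [3.1, 3.3, 18.1]
gripper_width: 0.049
finger_force: 45.0
```

```bash
python3 st.py
```

```text
{'time': 5.8, 'q': [-50.6703, 19.4524, 40.0822, 105.5649, -14.5341, 59.729, 41.462], 'eef_pos': [0.5603, 0.1283, 0.0887], 'eef_rot': [179.5988, 0.1076, 136.3407], 'force': [3.1027, 3.2964, 18.0713], 'wrist_torque': [0.7483, -0.9714, -0.0012], 'gripper_width': 0.049, 'finger_force': 44.9662}
```

Torque relaxes when holding, so I'll end each call while moving.

Call:
drive_tool(
  series=[
    [[0,0,0],2,1],
    [[0,0,0],4,1],
    [[0,0,0],6,1],
    [[0,0,0],8,1],
    [[0,0,0],10,1],
  ],
)

```text
time: 6.3
eef_pos: [0.5605, 0.1284, 0.0887]
eef_rot: [179.6, 0.0, 126.4]
force: [3.7, 3.2, 17.6]
gripper_width: 0.049
finger_force: 45.0
```

```bash
python3 - <<'E'
import runpy
runpy.run_path('st.py')
from h import *
a=snapshot('wrist');b=snapshot('scene')[120:270,150:350]
cv2.imwrite('pics/w3.png',np.vstack([cv2.resize(a[:,:,::-1],(400,300)),cv2.resize(b[:,:,::-1],(400,300))]))
E
```

```text
{'time': 6.3, 'q': [-52.1874, 19.8899, 42.0375, 105.6211, -15.4414, 59.8395, 32.2839], 'eef_pos': [0.5605, 0.1284, 0.0887], 'eef_rot': [179.5676, 0.0416, 126.3751], 'force': [3.6706, 3.214, 17.5857], 'wrist_torque': [0.7643, -1.1529, 0.1556], 'gripper_width': 0.049, 'finger_force': 44.9636}
```

View pics/w3.png

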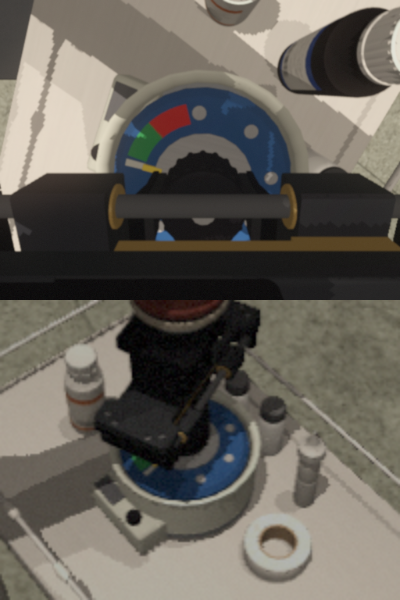

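The pointer (148,170) is still in line with the white tick (132,163), so the clamp has not bitten yet.

Call:
drive_tool(
  series=[
    [[0,0,0],2,1],
    [[0,0,0],4,1],
    [[0,0,0],6,1],
    [[0,0,0],8,1],
    [[0,0,0],10,1],
  ],
)

```text
time: 6.9
eef_pos: [0.5606, 0.1283, 0.0888]
eef_rot: [179.6, -0.0, 116.4]
force: [4.8, 3.0, 17.7]
gripper_width: 0.0492
finger_force: 45.0
```

```bash
python3 st.py
```

```text
{'time': 6.9, 'q': [-53.7392, 20.3862, 44.0623, 105.6761, -16.3974, 59.973, 23.1469], 'eef_pos': [0.5606, 0.1283, 0.0888], 'eef_rot': [179.5542, -0.0138, 116.403], 'force': [4.7539, 2.9829, 17.6933], 'wrist_torque': [0.6757, -1.2881, 0.4691], 'gripper_width': 0.0492, 'finger_force': 44.9625}
```

Call:
drive_tool(
  series=[
    [[0,0,0],2,1],
    [[0,0,0],4,1],
    [[0,0,0],6,1],
    [[0,0,0],8,1],
    [[0,0,0],10,1],
  ],
)

```text
time: 7.4
eef_pos: [0.5608, 0.1283, 0.0888]
eef_rot: [179.6, -0.1, 106.4]
force: [5.9, 2.7, 17.5]
gripper_width: 0.0491
finger_force: 45.0
```

```bash
python3 st.py
```

```text
{'time': 7.4, 'q': [-55.3114, 20.9501, 46.142, 105.7292, -17.4381, 60.1372, 14.0544], 'eef_pos': [0.5608, 0.1283, 0.0888], 'eef_rot': [179.5519, -0.0822, 106.4114], 'force': [5.9124, 2.703, 17.478], 'wrist_torque': [0.5912, -1.422, 0.4593], 'gripper_width': 0.0491, 'finger_force': 44.9621}
```

The clamp has bitten (0.46 N m); the ring should be at 10–20° now. I'll look.

```bash
python3 - <<'E'
from h import *
s=readout.sense();a=snapshot('wrist')
print(proj('wrist',[s['eef_pos'][0],s['eef_pos'][1],.078],s))
cv2.imwrite('pics/w4.png',cv2.resize(a[80:300,80:420,::-1],(800,518)))
E
```

```text
[[259.58319041 232.70202744]]
```

View pics/w4.png

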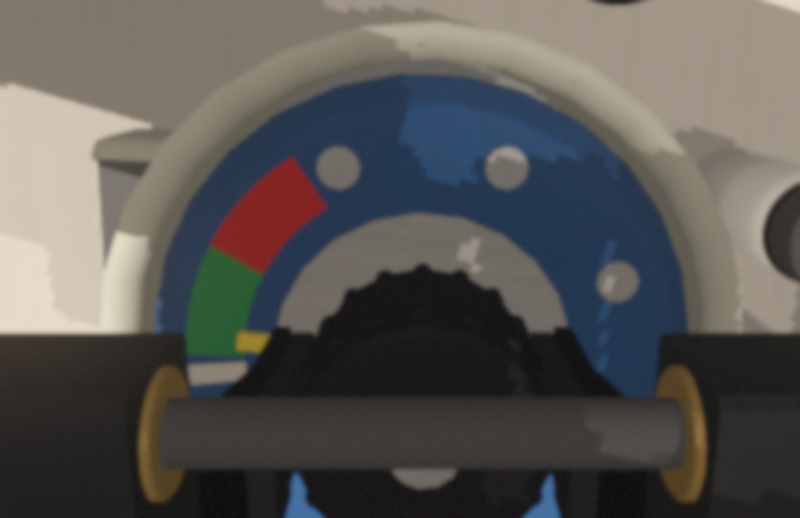

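```bash
python3 - <<'E'
from h import *
s=readout.sense();c=np.array(s['eef_pos'][:2])
for n,u,v,z in[('tick',218,373,.078),('ptr tip',238,341,.080),('ptr root',265,344,.08),('g0',222,356,.078),('g1',237,259,.078),('r1',309,182,.078)]:
    p=ray('wrist',(80+u/2.353,80+v/2.353),z,s)[:2]-c;print(n,np.hypot(*p).round(4),np.degrees(np.arctan2(p[1],p[0])).round(1))
E
```

```text
tick 0.0499 -159.9
ptr tip 0.0443 -171.1
ptr root 0.0378 -171.2
g0 0.0485 -165.0
g1 0.0502 166.0
r1 0.0505 137.0
```

Pointer tip radius 44 mm (expected 43). The ring is 11° past the tick, just inside the green; 9° more brings it to the middle.

Call:
drive_tool(
  series=[
    [[0,0,0],3,1],
    [[0,0,0],6,1],
    [[0,0,0],9,1],
    [[0,0,0],9,1],
    [[0,0,0],9,1],
  ],
)

```text
time: 7.95
eef_pos: [0.5609, 0.1283, 0.0888]
eef_rot: [179.6, -0.2, 97.5]
force: [5.4, 2.8, 17.4]
gripper_width: 0.0493
finger_force: 45.0
```

Call:
drive_tool(
  series=[
    [[0,0,-0.002],0,1],
    [[0,0,-0.004],0,1],
    [[0,0,-0.006],0,1],
    [[0,0,-0.008],0,1],
    [[0,0,-0.009],0,1],
  ],
)

```text
time: 8.45
eef_pos: [0.5606, 0.1282, 0.0967]
eef_rot: [179.6, -0.1, 97.4]
force: [11.6, 3.7, 3.0]
gripper_width: 0.0494
finger_force: 44.9
```

Call:
drive_tool(
  series=[
    [[0,0,0],0,0.3],
    [[0,0,0],0,0],
    [[0,0,0],0,-0.5],
    [[0,0,0],0,-1],
    [[0,0,0],0,-1],
  ],
)

```text
time: 8.95
eef_pos: [0.5563, 0.1262, 0.0944]
eef_rot: [-179.9, -0.0, 97.4]
force: [-1.2, -0.4, 0.3]
gripper_width: 0.0657
finger_force: 0.0
```

```bash
python3 st.py
```

```text
{'time': 8.95, 'q': [-57.0843, 20.9501, 48.3961, 105.6734, -17.7496, 61.3853, 5.5025], 'eef_pos': [0.5563, 0.1262, 0.0944], 'eef_rot': [-179.8724, -0.0083, 97.3918], 'force': [-1.2202, -0.3597, 0.2749], 'wrist_torque': [-0.1037, 0.0222, 0.039], 'gripper_width': 0.0657, 'finger_force': 0.0}
```

Call:
drive_tool(
  series=[
    [[0,0.004,0],0,-1],
    [[0,0.004,0],0,-1],
    [[0,0.004,0],0,-1],
    [[0,0.004,-0.02],0,-1],
    [[0,0.004,-0.05],0,-1],
  ],
)

```text
time: 9.45
eef_pos: [0.5599, 0.1261, 0.1441]
eef_rot: [-179.8, 0.1, 97.4]
force: [0.2, 0.0, 0.0]
gripper_width: 0.0867
finger_force: 0.0
```

Call:
drive_tool(
  series=[
    [[0,0,-0.03],0,-1],
    [[0,0,-0.06],0,-1],
    [[0,0,-0.09],0,-1],
    [[0,0,-0.1],0,-1],
    [[0,0,-0.1],0,-1],
  ],
)

```text
time: 9.95
eef_pos: [0.5619, 0.1266, 0.2462]
eef_rot: [179.9, -0.1, 97.4]
force: [0.1, -0.7, 0.2]
gripper_width: 0.0868
finger_force: 0.0
```

```bash
python3 - <<'E'
import runpy
runpy.run_path('st.py')
from h import *
s=readout.sense();a=snapshot('wrist');cv2.imwrite('pics/w5.png',cv2.resize(a[:,:,::-1],(768,576)))
E
```

```text
{'time': 9.95, 'q': [-61.3084, 12.7545, 52.1767, 94.7003, -10.3453, 77.478, -0.2119], 'eef_pos': [0.5619, 0.1266, 0.2462], 'eef_rot': [179.885, -0.0584, 97.3697], 'force': [0.0978, -0.7034, 0.2111], 'wrist_torque': [-0.1354, 0.0253, 0.0763], 'gripper_width': 0.0868, 'finger_force': 0.0}
```

View pics/w5.png

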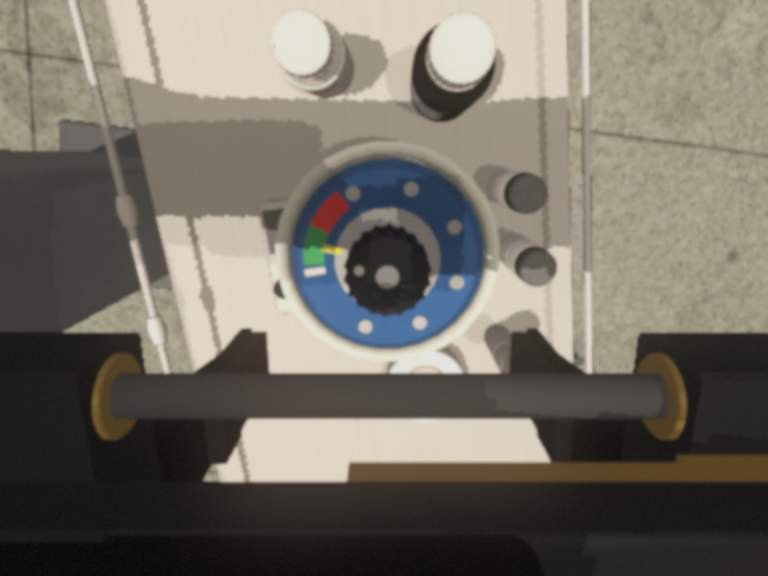

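The pointer (325,249) stands in the middle of the green field (about (315,245)), the rotor has sprung back up, and the bystanders in view stand upright.

```bash
python3 -c "
from workcell import manip
print(manip.job_done())"
```

```text
the job is handed in; nothing more can be done
None
```

I tightened the clamp knob until the ring's yellow pointer stood mid-green (about 0.35 rad), then let go. The rotor rose back up with the knob, the bystanders looked undisturbed in the last picture, and the job is handed in at about 10 s, with no verdict shown.

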